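Strip the bearing stand and show its big bearing to the inspection camera

TASK

The nuts are already off: lift the cap off the big housing of the bearing stand and stand it upright on the clear bench beside the stand, away from it. Then lift the shaft with its two bearings out of the housings and hold it up to the inspection camera: the outer face of the big bearing square to the lens, centred in front of it and 10 cm away. Finish while still holding it there, steady; leave the camera, the stand and the other things on the bench alone.

Things in the scene. Friction and masses are not known exactly. Their poses are not given: they have to be found in the camera images.
- bed: Fixed bearing stand: base plate 128 x 205 (y) x 12 mm with grey lower halves of two split housings; origin under the plate's centre, z up. Shaft along y, 51 mm up. Big housing at y = +70 mm: 30 mm along y, 120 along x, parting plane 52 mm up; studs at x = +-49 rise 30 mm through the cap. Small housing at y = -70, open; studs to 78 mm. Bench clear 0.2 to 0.35 m to its left (+y), x 0.57 to 0.62.
- cap_boss (a point): Cap of the big housing, loose on its studs, under 0.5 kg: grey half-round arch, 30 mm along y, 120 over its flanges along x, with a flat-sided boss 30 x 30 mm, 20 mm tall, on top and a brass nipple of 13 mm on that. Point: mid boss, 50 mm above the cap's flat underside, 10 below the boss top. Grip across the flat faces, 30 mm apart along y. z up. Rises 35 mm to clear the studs.
- shaft_grip (a point): Middle of the loose steel shaft, on its axis; 22 mm thick here, 195 mm long, under 0.75 kg with bearings, centre of mass within 10 mm. y runs along it to the big bearing (62 mm across, at 62 to 78 mm); small bearing (42 mm) at -70, keyed stub to -115. Bare from -57 to +54 mm, free between the housings. Comes straight up once the cap is off. Its roll about its axis is of no matter.
- shaft_face (a point): Centre of the big bearing's outer end face, on the shaft axis, 78 mm along y from shaft_grip; same axes. The shaft's end stands 2 mm past it.
- lens (a point): Centre of the front of the inspection camera's lens, 0.20 to 0.26 m above the bench: a black camera with a ring light 72 mm across, on a column stand 0.36 m tall with a foot of 150 x 120 mm. It looks level along its own -x; y is sideways, z up. The bearing face belongs at x = -0.10 m, y = 0, z = 0 in these axes, the shaft along x.
- cap_small: The small housing's cap, 96 x 26 x 40 mm, on the bench behind the stand; leave it alone.
- driver_green: A green screwdriver 228 mm long on the bench at the left; leave it alone.
Things that resemble listed ones, but are neither listed nor needed, are in the scene too. Leave any green look-alike of the part that bears cap_boss alone.

How it is judged:
On the way:
1. the cap is off the studs and stands upright and released on the bench, away from the stand, with the shaft still in its seats (height (world z) of cap_boss between 0.04 and 0.08 m and angle between cap_boss's own z axis and vertical below 0.2 rad and linear speed of cap below 0.02 m/s and contact force between cap and the arm below 0.1 N and contact force between cap and the fingers below 0.1 N and contact force between cap and bed below 0.1 N and horizontal distance between cap_boss and bed above 0.1 m and distance of shaft_grip from where it was at the start of the episode below 0.02 m), for 0.2 s.
At the end, for the whole second after the job is handed in: The fingers hold the shaft, steady, touching nothing else; the big bearing's face centre is 80 to 120 mm before the lens, within 15 mm of its axis in y and z, shaft within 8 degrees of it. The cap stands upright on the bench, at rest, let go, its boss over 100 mm from the stand's centre (x of shaft_face in the frame of lens between -0.12 and -0.08 m and y of shaft_face in the frame of lens between -0.015 and 0.015 m and z of shaft_face in the frame of lens between -0.015 and 0.015 m and angle between the y axis of shaft_face and the x axis of lens, either way round below 0.14 rad and x of shaft_grip in the frame of lens below -0.15 m and contact force between shaft and the fingers above 3 N and contact force between each of shaft, cap and bed below 0.1 N and contact force between shaft and camera_stand below 0.1 N and contact force between shaft and cap below 0.1 N and linear speed of shaft below 0.03 m/s and angular speed of shaft below 0.2 rad/s and height (world z) of cap_boss between 0.04 and 0.08 m and angle between cap_boss's own z axis and vertical below 0.2 rad and linear speed of cap below 0.02 m/s and contact force between cap and the arm below 0.1 N and contact force between cap and the fingers below 0.1 N and horizontal distance between cap_boss and bed above 0.1 m); the arm keeps its last pose, push and grip.
It fails at once if the small cap or the screwdriver is moved by more than 2 cm (distance of any of cap_small, driver_green from where it was at the start of the episode above 0.02 m).
It fails at once if the camera or its stand is bumped (more than 8 N) (contact force between camera_stand and anything else above 8 N).
It fails at once if the robot strikes the bearing stand (more than 60 N) (contact force between bed and the fingers above 60 N or contact force between bed and the arm above 60 N).
It also fails if it takes over 61 s, if anything falls off the work surface, if the arm or the gripper's body presses on something with over 40 N, if the wrist force passes 120 N, or if a joint passes its speed limit or range.

ROBOT

A 7-joint arm with a two-finger parallel gripper is mounted at the origin on a cart in front of the work surface, level with it; the furniture and walls round the work are solid. World frame = base frame: x ahead of the robot, y to its left, z up, the work surface at z = 0. Lengths are in m, angles in rad, forces in N, time in s.
With the tool pointing down it reaches from about 0.425 to 0.95 m from the base axis. Payload 4.7 kg.
Tool frame: the origin (TCP) lies between the finger pads; the fingertips stand 25 mm ahead of it and the grasp point (between the pads) lies 6 mm ahead of it; z points along the fingers, y is the line along which they close (so a half turn about z gives the same grasp; the last joint's range is limited). The gripper opens to 85 mm and grips with 20 to 120 N. Pads are 22 mm wide; open, the fingers measure 114 mm over their backs; the gripper's body (76 mm by 85 mm) begins 54 mm behind the grasp point. The pads swing forward as they close: fully open they stand 13 mm farther back than shut.
Start: joints at [1.287, 0.469, -0.049, 1.532, 0.024, 1.141, -0.082], TCP at [0.17, -0.653, 0.256] pointing down, gripper open.
Joint ranges: [-2.59, 2.59], [-0.33, 1.99], [-1.39, 1.29], [0.1, 2.45], [-1.04, 4.18], [0.21, 1.99], [-2.66, 2.66]. Speed limits (rad/s): [2.57, 2.57, 3.14, 3.14, 3.14, 3.14, 3.14].

INTERFACE

Orientations are given as a 3x3 rotation matrix whose columns are the frame's x, y, z axes.
In Python, from rig import * gives the robot as it stands. Calls block until the motion is done:
- movep(position, orientation): joint-space move of the TCP to a pose.
- move_l(position, attitude=None, feed=0.15, until_force=None): straight line of the TCP; attitude=None keeps the orientation; feed is the mean speed in m/s. With until_force (N) it stops when the force on the tool has changed by that much, and returns True; else False.
- move_joints(angles): joint-space move.
- command_gripper(opening, newtons=None): finger opening in m; newtons is the grip in N (None keeps the last); returns when the fingers have stopped.
- sleep(seconds).
- inverse_kinematics(position, orientation): joint angles nearest the present ones, or None.
- sense(): the state.
- camera(name): name is "side" or "top" or "wrist"; returns (picture, depth): 400x640x3 uint8, red, green, blue; 400x640 float32, m along the optical axis (not along the pixel's ray), 0 where there is no reading.
- camera_params(name): a dict with "K" (3x3 intrinsics, pixels), "position" and "rotation" of the camera in the world; the wrist camera has in their place "tool_from_camera" (4x4, takes a point from camera to tool coordinates, whose origin is the TCP and whose axes are the flange's). Camera axes: x right, y down, z forward; pixel columns grow to the right and rows downward; lengths in m; the calibration is good to about 2 mm. The wrist camera is an equidistant fisheye: a pixel r from the principal point sees the ray r / f radians off the axis. A picture is of the moment at which its call begins: read the wrist's pose just before it. camera_params takes no time and is no camera call.
A pose or a line that the arm cannot do raises Unreachable and nothing moves.
- finish_job(): hands the job in; it is judged then, once.
The state is a dict: "time_s": time; "joint_pos": joint angles; "qd": joint speeds; "joint_efforts": joint torques, N m; "position": TCP position; "tcp_rot": TCP orientation; "wrist_force": force on the tool from outside, world axes, zero at the start; "ft_torque": the same for the moment, N m; "finger_gap": finger opening in m; "gripper_force": force on a finger pad.
Only numpy, scipy, OpenCV 4.12 (cv2) and the standard library are available. Lean on these libraries where they do the work, as an engineer would, in place of code of your own. Each camera call takes 0.05 s, during which the arm holds its last target. There are 200 camera calls.

## Working session

There is one attempt and no reset: what is moved stays moved. The work goes in short steps, each a Python script; the robot and the scene stay as the last script left them, time stands still between calls to the robot, and variables do not carry over. Pictures are saved under pics/ and viewed, at most 10 in all, crops included, and the job is handed in when it is done.

```bash
mkdir -p pics; ls; cat > h.py <<'E'
from rig import *
import numpy as np, cv2
def cloud(name):
    im,d=camera(name); p=camera_params(name); K=np.array(p["K"])
    v,u=np.mgrid[:400,:640]
    c=np.dstack([(u-K[0,2])/K[0,0]*d,(v-K[1,2])/K[1,1]*d,d])
    w=c@np.array(p["rotation"]).T+np.array(p["position"])
    w[d==0]=np.nan
    return im,d,w
E
python3 - <<'E'
from h import *
for n in("top","side"):
    im,d,w=cloud(n); np.savez(n+".npz",im=im,d=d,w=w)
    cv2.imwrite(f"pics/{n}0.png",im[:,:,::-1]); p=camera_params(n); print(n,p["K"],p["position"],p["rotation"],(d==0).mean())
E
```

```text
pics
top [[450.47791967   0.         319.96754863]
 [  0.         450.47791967 197.72364603]
 [  0.           0.           1.        ]] [0.43430178 0.03452075 1.45550201] [[-2.95441422e-03 -9.98425817e-01  5.60103573e-02]
 [-9.99995558e-01  2.92775298e-03 -5.58056300e-04]
 [ 3.93193327e-04 -5.60117572e-02 -9.98430032e-01]] 0.0041171875
side [[486.57189578   0.         321.60068322]
 [  0.         486.57189578 194.15482266]
 [  0.           0.           1.        ]] [0.5481649  1.07461425 0.78698574] [[-0.99951287  0.02416579 -0.01974919]
 [ 0.02958618  0.53227846 -0.84605219]
 [-0.00993345 -0.84622436 -0.53273414]] 0.00390625
```

View pics/top0.png

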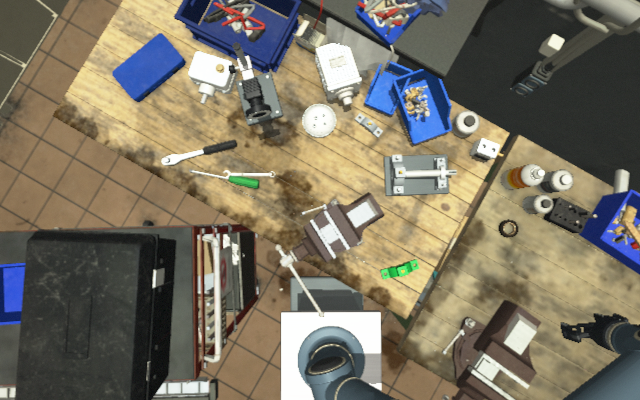

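View pics/side0.png

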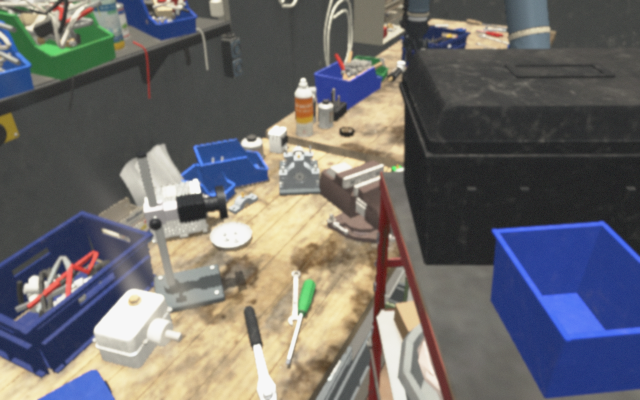

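The top view shows the stand at about (417,175), with its big housing and cap at the left (397,175). The green look-alike cap is at (400,270), the small cap at (369,125) and the green driver at (240,181). The inspection camera is at (260,100), looking roughly down the picture. Candidates for the cap are grey (397,175) and green (400,270); the grey one sits on the stand, so it fits. I'll confirm that in a crop.

```bash
python3 - <<'E'
from h import *
T=np.load("top.npz");S=np.load("side.npz")
a=cv2.resize(T["im"][140:210,370:470],None,fx=4,fy=4,interpolation=2)
b=cv2.resize(T["im"][40:145,215:315],None,fx=4,fy=4,interpolation=2)[:400]
c=cv2.resize(S["im"][135:315,110:260],None,fx=2.6,fy=2.6,interpolation=2)[:468]
o=np.zeros((600,800,3),np.uint8);o[:280,:400]=a;o[:400,400:]=b
d=cv2.resize(S["im"][140:200,270:330],None,fx=5,fy=5,interpolation=2);o[290:590,50:350]=d
cv2.imwrite("pics/crop1.png",o[:,:,::-1])
w=T["w"];z=w[...,2]
def reg(m,lo,hi,u0,u1,v0,v1):
    k=np.zeros_like(m);k[v0:v1,u0:u1]=1;q=m&k&(z>lo)&(z<hi);return q
one=np.isfinite(z)
for nm,box,rs in(("bed",(375,465,145,205),[(-.01,.006),(.006,.02),(.03,.045),(.045,.06),(.06,.075),(.075,.09),(.09,.105),(.105,.14)]),("cam",(215,300,40,150),[(.006,.03),(.1,.19),(.19,.25),(.25,.3),(.3,.4)])):
    for lo,hi in rs:
        q=reg(one,lo,hi,*box)
        if q.sum()<4: print(nm,lo,hi,q.sum());continue
        P=w[q];r=cv2.minAreaRect((P[:,:2]*1000).astype(np.float32))
        vv,uu=np.where(q)
        print(nm,lo,hi,q.sum(),"mean",P.mean(0).round(4),"rect",np.round(r[0],1),np.round(r[1],1),round(r[2],1),"px",uu.min(),uu.max(),vv.min(),vv.max())
E
```

```text
bed -0.01 0.006 2810 mean [ 0.5905 -0.3003 -0.0014] rect [ 591.6 -291.2] [293.6 194.2] 89.8 px 375 464 145 204
bed 0.006 0.02 1415 mean [ 0.5879 -0.274   0.0119] rect [ 599.8 -284.4] [261. 165.] 89.4 px 378 459 146 197
bed 0.03 0.045 62 mean [ 0.5845 -0.2511  0.0369] rect [ 589.5 -271.7] [ 99.3 168.5] 4.2 px 390 445 160 191
bed 0.045 0.06 393 mean [ 0.5902 -0.3087  0.0541] rect [ 589.4 -289.3] [119.3 199.8] 1.7 px 391 455 155 193
bed 0.06 0.075 338 mean [ 0.5878 -0.2641  0.0648] rect [ 592.  -288.2] [119.  197.3] 2.5 px 391 455 154 192
bed 0.075 0.09 134 mean [ 0.5846 -0.2161  0.0819] rect [ 588.1 -268.1] [105.7 157. ] 0.9 px 393 444 156 190
bed 0.09 0.105 23 mean [ 0.5818 -0.1979  0.0976] rect [ 587.5 -201.1] [36.2 28.1] 13.7 px 394 403 166 178
bed 0.105 0.14 108 mean [ 0.579  -0.198   0.1127] rect [ 544.1 -177.7] [ 37.4 141.3] 58.1 px 375 404 167 204
cam 0.006 0.03 1784 mean [0.8686 0.2391 0.015 ] rect [854.6 237.2] [363.4 275.9] 0.5 px 215 299 40 149
cam 0.1 0.19 340 mean [0.9486 0.2225 0.1341] rect [948.8 245. ] [ 76.4 189.9] 0.2 px 218 281 40 64
cam 0.19 0.25 844 mean [0.8056 0.2246 0.2388] rect [809.  230.5] [165.8  70.9] 21.0 px 228 271 55 118
cam 0.25 0.3 237 mean [0.7814 0.2163 0.2594] rect [800.4 228.3] [146.8  54.4] 20.9 px 238 266 56 114
cam 0.3 0.4 114 mean [0.8698 0.2399 0.344 ] rect [872.7 241.2] [18.4 17.7] 42.2 px 232 243 42 58
```

View pics/crop1.png

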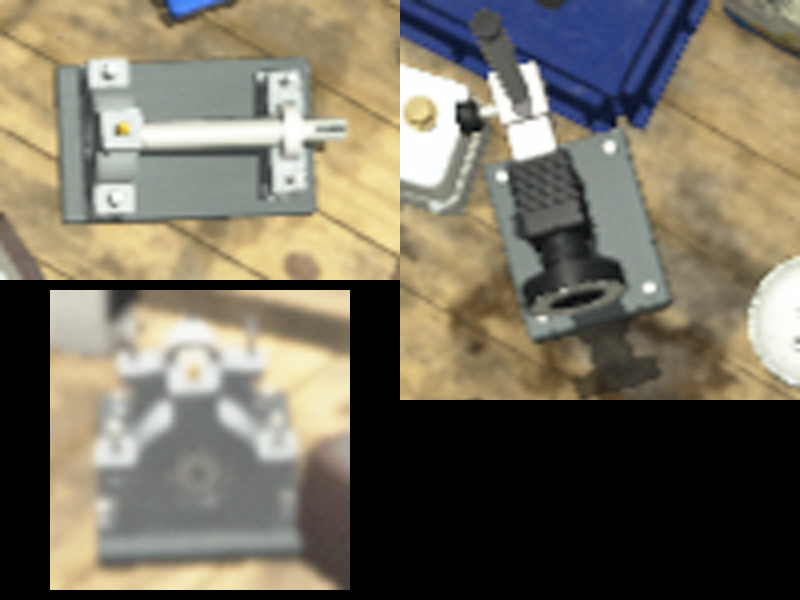

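The crop confirms it: the grey cap with the brass nipple sits on the stand's big housing at top pixel (400,172). The inspection camera's ring faces down and right in the picture, at about (259,112). Next I fit the shaft axis and the camera axis.

```bash
python3 - <<'E'
from h import *
T=np.load("top.npz");S=np.load("side.npz")
w=T["w"]
def sel(w,x,y,z): return np.all([(w[...,i]>a[0])&(w[...,i]<a[1]) for i,a in enumerate((x,y,z))],0)
P=w[sel(w,(.56,.61),(-.33,-.23),(.045,.075))]
k=np.polyfit(P[:,1],P[:,0],1);print("shaft x=a+by",k,len(P),"zmax",np.percentile(P[:,2],95),"dx/dy deg",np.degrees(np.arctan(k[0])))
# boss top, nipple
P=w[sel(w,(.54,.64),(-.23,-.17),(.106,.12))];print("boss top",len(P),P.min(0),P.max(0),np.median(P,0))
im=T["im"].astype(int);m=(im[...,0]-im[...,2]>60)&sel(w,(.54,.64),(-.23,-.17),(.1,.15));print("nipple",w[m].mean(0),m.sum())
im_s=S["im"].astype(int)
Q=[]
for n,A in(("top",T),("side",S)):
    w=A["w"];dark=A["im"].max(2)<90
    m=dark&sel(w,(.68,.92),(.1,.32),(.15,.31));vv,uu=np.where(m)
    P=w[m];Q.append(P);print(n,len(P),P.min(0).round(3),P.max(0).round(3),uu.min(),uu.max(),vv.min(),vv.max())
    for lo in np.arange(.70,.86,.01):
        p=P[(P[:,0]>=lo)&(P[:,0]<lo+.01)]
        if len(p)>5: print(round(lo,2),len(p),"y",p[:,1].min().round(3),p[:,1].max().round(3),"z",p[:,2].min().round(3),p[:,2].max().round(3))
E
```

```text
shaft x=a+by [-0.03103834  0.58087811] 225 zmax 0.06484187381477574 dx/dy deg -1.7777952665919798
boss top 93 [ 0.57376229 -0.21910701  0.10636589] [ 0.60161647 -0.19099992  0.11944789] [ 0.58634088 -0.20502204  0.1119448 ]
nipple [ 0.58645015 -0.2055051   0.11840584] 9
top 545 [0.727 0.17  0.202] [0.87  0.284 0.265] 229 270 65 117
0.72 7 y 0.228 0.235 z 0.227 0.251
0.73 82 y 0.186 0.239 z 0.202 0.265
0.74 74 y 0.17 0.234 z 0.218 0.265
0.75 41 y 0.171 0.225 z 0.231 0.265
0.76 45 y 0.195 0.229 z 0.228 0.245
0.77 53 y 0.198 0.238 z 0.226 0.251
0.78 31 y 0.195 0.24 z 0.209 0.252
0.79 33 y 0.197 0.243 z 0.215 0.251
0.8 46 y 0.198 0.243 z 0.212 0.252
0.81 55 y 0.202 0.246 z 0.217 0.255
0.82 35 y 0.204 0.245 z 0.205 0.251
0.85 26 y 0.269 0.284 z 0.22 0.242
0.86 14 y 0.27 0.283 z 0.222 0.24
side 1045 [0.726 0.186 0.201] [0.869 0.29  0.261] 150 226 186 229
0.72 29 y 0.229 0.238 z 0.212 0.248
0.73 109 y 0.193 0.242 z 0.202 0.261
0.74 50 y 0.186 0.236 z 0.201 0.261
0.75 44 y 0.196 0.228 z 0.218 0.258
0.76 42 y 0.212 0.233 z 0.218 0.241
0.77 114 y 0.215 0.239 z 0.207 0.247
0.78 129 y 0.201 0.243 z 0.206 0.248
0.79 132 y 0.204 0.246 z 0.206 0.249
0.8 135 y 0.206 0.248 z 0.205 0.248
0.81 131 y 0.208 0.249 z 0.207 0.249
0.82 35 y 0.212 0.25 z 0.208 0.248
0.85 56 y 0.272 0.288 z 0.216 0.235
0.86 39 y 0.274 0.29 z 0.219 0.236
```

```bash
cat >> h.py <<'E'
def Rdown(yaw):  # tool y axis at angle yaw in the horizontal plane, z down
    y=np.array([np.cos(yaw),np.sin(yaw),0]);z=np.array([0,0,-1.]);return np.column_stack([np.cross(y,z),y,z])
def wrist(save):
    s=sense();im,d=camera("wrist");p=camera_params("wrist")
    cv2.imwrite(f"pics/{save}.png",im[:,:,::-1]); K=np.array(p["K"]);M=np.array(p["tool_from_camera"])
    v,u=np.mgrid[:400,:640];x=(u-K[0,2])/K[0,0];y=(v-K[1,2])/K[1,1];th=np.hypot(x,y);
    f=np.tan(th)/np.maximum(th,1e-9); c=np.dstack([x*f*d,y*f*d,d])
    t=c@M[:3,:3].T+M[:3,3]; w=t@np.array(s["tcp_rot"]).T+np.array(s["position"]); w[d==0]=np.nan
    return im,d,w
E
python3 - <<'E'
from h import *
yb=np.radians(91.78)
s=sense();print(np.round(s["tcp_rot"],2))
for yw in(yb,yb+np.pi):
    q=inverse_kinematics([.5866,-.2052,.26],Rdown(yw));print(yw,None if q is None else np.round(q,2))
c=[(abs(q[6]),yw) for yw in(yb,yb+np.pi) if (q:=inverse_kinematics([.5866,-.2052,.26],Rdown(yw))) is not None]
yw=min(c)[1];print("use",yw)
movep([.5866,-.2052,.24],Rdown(yw))
im,d,w=wrist("w1");np.savez("w1.npz",im=im,d=d,w=w)
hsv=cv2.cvtColor(im,cv2.COLOR_RGB2HSV)
near=(abs(w[...,0]-.587)<.04)&(abs(w[...,1]+.205)<.04)
m=near&(hsv[...,1]>120)&(hsv[...,0]>12)&(hsv[...,0]<35)&(w[...,2]>.1);print("nipple",m.sum(),w[m].mean(0))
m=near&(w[...,2]>.105)&(w[...,2]<.117);print("boss",m.sum(),np.nanpercentile(w[m],[2,98],axis=0))
# top boss edges
P=w[m];r=cv2.minAreaRect((P[:,:2]*1000).astype(np.float32));print(r)
m=(abs(w[...,0]-.589)<.02)&(w[...,1]>-.33)&(w[...,1]<-.23)&(w[...,2]>.05)&(w[...,2]<.07);P=w[m];print("shaft",m.sum(),np.polyfit(P[:,1]+.275,P[:,0],1),np.percentile(P[:,2],95))
print(sense()["time_s"],np.round(sense()["joint_pos"],2))
E
```

```text
[[ 0.97  0.25 -0.  ]
 [ 0.25 -0.97  0.  ]
 [-0.   -0.   -1.  ]]
1.6018631874803957 [ 0.83  0.49 -0.79  1.63  0.37  1.18  1.55]
4.743455841070189 [ 0.5   0.4  -0.31  1.65  0.13  1.11 -1.39]
use 4.743455841070189
nipple 100 [ 0.5848104  -0.2084841   0.11932332]
boss 1175 [[ 0.5698607  -0.22255401  0.10858823]
 [ 0.59833283 -0.19476811  0.11586573]]
((583.7365112304688, -208.683349609375), (29.7332763671875, 28.64253807067871), 2.207122564315796)
shaft 1905 [-0.03074392  0.58783306] 0.06248578367223377
2.3417 [ 0.5   0.41 -0.31  1.67  0.14  1.08 -1.39]
```

View pics/w1.png

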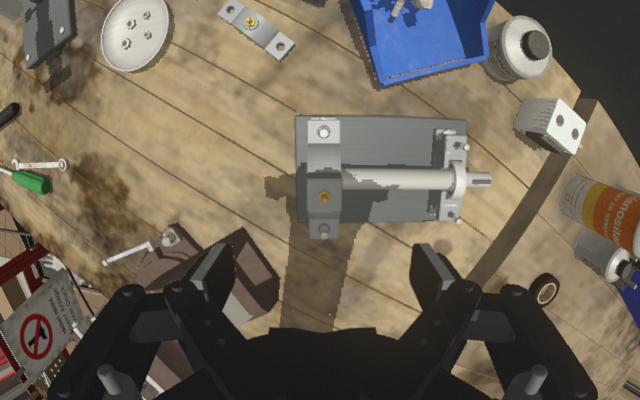

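The wrist view shows the nipple at (323,197) on the boss and the shaft running right along row 180. Depth puts the boss at (0.585, -0.208).

```bash
python3 - <<'E'
from h import *
R=Rdown(4.743455841070189)
f=lambda:(lambda s:(round(s["time_s"],2),np.round(s["wrist_force"],1),round(s["finger_gap"],4),round(s["gripper_force"],1),np.round(s["position"],4)))(sense())
move_l([.585,-.2075,.15],R,.15)
print(move_l([.585,-.2075,.104],R,.06,until_force=15),f())
command_gripper(.02,60);print(f())
move_l([.585,-.2075,.150],R,.05);print(f())
move_l([.585,-.2075,.19],R,.12);print(f())
im,d,w=wrist("w2")
E
```

```text
False (4.01, array([ 0.5,  0. , -0.1]), 0.0854, 0.0, array([ 0.5853, -0.2075,  0.1043]))
(4.56, array([-1.6,  0.4,  2.6]), 0.0295, 60.2, array([ 0.5851, -0.2076,  0.1043]))
(5.62, array([ 0.1, -0.4, -5.5]), 0.0291, 59.5, array([ 0.5847, -0.2074,  0.1496]))
(6.11, array([-0.6,  0.3, -4.4]), 0.0293, 59.6, array([ 0.5848, -0.2075,  0.1899]))
```

View pics/w2.png

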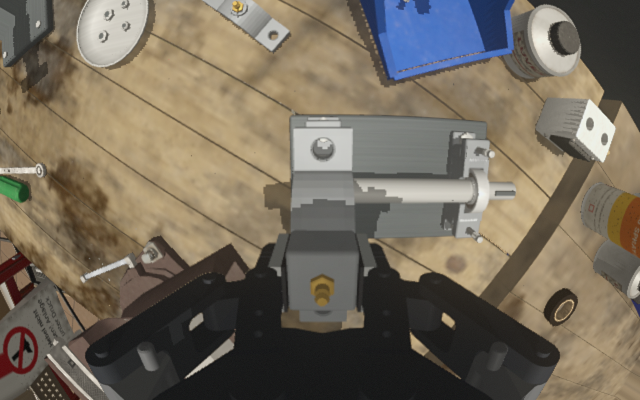

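The cap is held and clear of the studs, and the shaft is still seated. Next I place it on the clear bench.

```bash
python3 - <<'E'
from h import *
R=Rdown(4.743455841070189)
f=lambda:(lambda s:(round(s["time_s"],2),np.round(s["wrist_force"],1),round(s["finger_gap"],4),round(s["gripper_force"],1),np.round(s["position"],4)))(sense())
movep([.6,0,.19],R)
move_l([.6,0,.07],R,.15)
print(move_l([.6,0,.048],R,.03,until_force=6),f())
command_gripper(.085);print(f())
move_l([.6,0,.21],R,.2)
sleep(.2)
im,d,w=cloud("top");cv2.imwrite("pics/t2.png",cv2.resize(im[90:260,230:470],None,fx=3,fy=3)[:,:,::-1])
m=(abs(w[...,0]-.6)<.08)&(abs(w[...,1])<.03);print(f())
m=(abs(w[...,0]-.588)<.015)&(w[...,1]>-.33)&(w[...,1]<-.19)&(w[...,2]>.05)&(w[...,2]<.07);P=w[m];print(np.polyfit(P[:,1]+.275,P[:,0],1))
m=(abs(w[...,0]-.588)<.04)&(w[...,1]>-.24)&(w[...,1]<-.16)&(w[...,2]>.07)&(w[...,2]<.09);print("big bearing",np.median(w[m],0),m.sum())
m=(abs(w[...,0]-.588)<.015)&(w[...,1]>-.45)&(w[...,1]<-.31)&(w[...,2]>.04);print("y end",np.nanmin(w[m][:,1]))
# camera side-face yaw
w=np.load("side.npz")["w"];dk=np.load("side.npz")["im"].max(2)<90
m=dk&(w[...,0]>.772)&(w[...,0]<.818)&(w[...,2]>.213)&(w[...,2]<.238)&(w[...,1]>.22)&(w[...,1]<.26);P=w[m];print(m.sum(),"camera yaw",np.degrees(np.arctan(np.polyfit(P[:,0],P[:,1],1)[0])))
w=np.load("top.npz")["w"];m=np.isfinite(w[...,2])&(w[...,2]>.252)&(w[...,2]<.3)&(w[...,0]<.76)&(w[...,0]>.7)&(w[...,1]>.14)&(w[...,1]<.27);P=w[m];print("ring top",P.mean(0),P.min(0),P.max(0))
E
```

```text
True (8.54, array([-0.5,  0.1,  6.1]), 0.0292, 60.7, array([ 5.999e-01, -1.000e-04,  5.240e-02]))
(9.12, array([-0.2,  0.2,  0.4]), 0.0853, 0.0, array([ 5.984e-01, -3.000e-04,  5.090e-02]))
(10.32, array([-0.2, -0.4, -0.3]), 0.0849, 0.0, array([0.5995, 0.    , 0.2088]))
[-0.03020726  0.58937193]
big bearing [ 0.58685817 -0.20493565  0.07828198] 84
y end -0.38802445876346303
245 camera yaw 15.849536243896596
ring top [0.74238924 0.20401301 0.25818609] [0.73030174 0.18166833 0.25229838] [0.75522356 0.23020669 0.26517019]
```

View pics/t2.png

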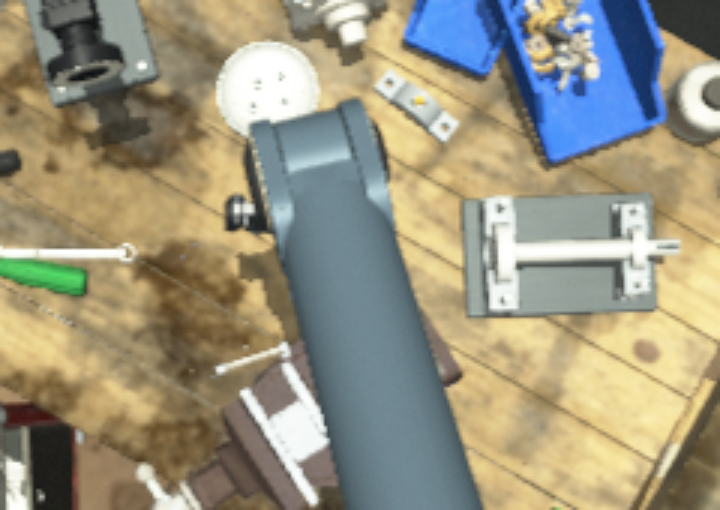

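Cap placed (the arm hides it here). The shaft is still seated at crop (575,250), now with the big bearing bare. I'll pick the shaft and check the cap from the top view along the way.

```bash
python3 - <<'E'
from h import *
f=lambda:(lambda s:(round(s["time_s"],2),np.round(s["wrist_force"],1),round(s["finger_gap"],4),round(s["gripper_force"],1),np.round(s["position"],4)))(sense())
e=np.array([np.cos(np.radians(15.5)),np.sin(np.radians(15.5)),0]);L=np.array([.736,.2025,.229])
goal=L-.178*e+[0,0,.003]
best=[]
for k in(0,np.pi):
    a=np.radians(1.78)+k
    q1=inverse_kinematics([.5885,-.276,.06],Rdown(a));q2=inverse_kinematics(goal,Rdown(a-np.radians(76.28)))
    for q in(q1,q2):print(None if q is None else np.round(q,2))
    if q1 is not None and q2 is not None: best.append((max(abs(q1[6]),abs(q2[6])),a))
a=min(best)[1];print("a",a);open("a.txt","w").write(str(a))
movep([.5885,-.276,.18],Rdown(a))
im,d,w=cloud("top");cv2.imwrite("pics/t3.png",cv2.resize(im[90:260,230:470],None,fx=3,fy=3)[:,:,::-1])
m=(abs(w[...,0]-.6)<.03)&(abs(w[...,1])<.03)&(w[...,2]>.045);print("cap boss",m.sum(),np.median(w[m],0))
im,d,w=wrist("w3")
m=(abs(w[...,0]-.588)<.02)&(w[...,1]>-.32)&(w[...,1]<-.23)&(w[...,2]>.045)&(w[...,2]<.075);P=w[m];print("shaft",m.sum(),np.polyfit(P[:,1]+.276,P[:,0],1))
m=(abs(w[...,0]-.588)<.03)&(w[...,1]>-.24)&(w[...,1]<-.16)&(w[...,2]>.073)&(w[...,2]<.09);print("big brg",np.nanpercentile(w[m],[3,97],axis=0))
print(f())
E
```

```text
[ 0.77  0.72 -0.57  1.73  0.49  0.85  0.  ]
[ 0.01  0.38 -0.46  1.76  0.19  1.04 -1.81]
[ 0.14  0.66  0.33  1.77 -0.29  0.76 -2.49]
[ 0.47  0.62 -1.17  1.74  0.61  1.21  0.97]
a 0.031066860685499065
cap boss 95 [0.60178545 0.00240014 0.05984523]
shaft 2835 [-0.02977657  0.58583963]
big brg [[ 0.56262772 -0.21608167  0.07366415]
 [ 0.60352027 -0.20168582  0.08279609]]
(12.05, array([-0.1, -0.4,  0.2]), 0.0851, 0.0, array([ 0.5889, -0.2749,  0.1802]))
```

View pics/t3.png

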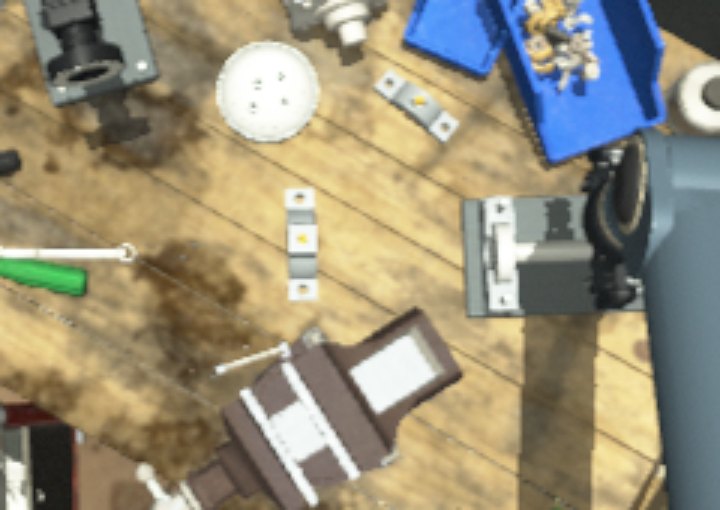

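The cap stands upright at crop (302,238), with its boss at (0.602, 0.002, 0.06). Now the shaft grasp.

```bash
python3 - <<'E'
from h import *
a=float(open("a.txt").read())
f=lambda:(lambda s:(round(s["time_s"],2),np.round(s["wrist_force"],1),round(s["finger_gap"],4),round(s["gripper_force"],1),np.round(s["position"],4)))(sense())
R=Rdown(a);p=np.array([.587,-.278,.1])
move_l(p,R,.12)
print(move_l([*p[:2],.054],R,.05,until_force=15),f())
command_gripper(.012,110);print(f())
move_l([*p[:2],.10],R,.05);print(f())
move_l([*p[:2],.26],R,.15);print(f())
e=np.array([np.cos(np.radians(15.5)),np.sin(np.radians(15.5)),0]);L=np.array([.736,.2025,.229])
R2=Rdown(a-np.radians(76.28));g=L-.178*e+[0,0,.003]
movep(g-.06*e+[0,0,.02],R2);print(f())
move_l(g-.02*e,R2,.08);sleep(.3);print(f())
im,d,w=wrist("w4");np.savez("w4.npz",im=im,d=d,w=w)
for n in("top","side"):
    im,d,w=cloud(n);np.savez(n+"4.npz",im=im,d=d,w=w)
A=cv2.resize(np.load("top4.npz")["im"][70:190,210:350],None,fx=2.8,fy=2.8,interpolation=2)
B=cv2.resize(np.load("side4.npz")["im"][150:270,130:290],None,fx=2.4,fy=2.4,interpolation=2)
o=np.zeros((340,790,3),np.uint8);o[:A.shape[0],:A.shape[1]]=A;o[:B.shape[0],400:400+B.shape[1]]=B;cv2.imwrite("pics/h4.png",o[:,:,::-1])
E
```

```text
False (13.93, array([-0.5,  0.5,  0.4]), 0.085, 0.0, array([ 0.5873, -0.2781,  0.0544]))
(14.56, array([1.8, 0.5, 2.8]), 0.0189, 107.4, array([ 0.5876, -0.278 ,  0.0545]))
(15.62, array([-1.6, -0.4, -5.7]), 0.0194, 107.7, array([ 0.5867, -0.2779,  0.0996]))
(16.84, array([ 0.4,  0.5, -5.2]), 0.0196, 107.7, array([ 0.5863, -0.2779,  0.2587]))
(18.56, array([ 0.6, -1. , -6.2]), 0.0193, 107.6, array([0.5071, 0.1381, 0.2519]))
(19.57, array([-0.7,  0.3, -5.7]), 0.0195, 107.6, array([0.5451, 0.1495, 0.2323]))
```

View pics/h4.png

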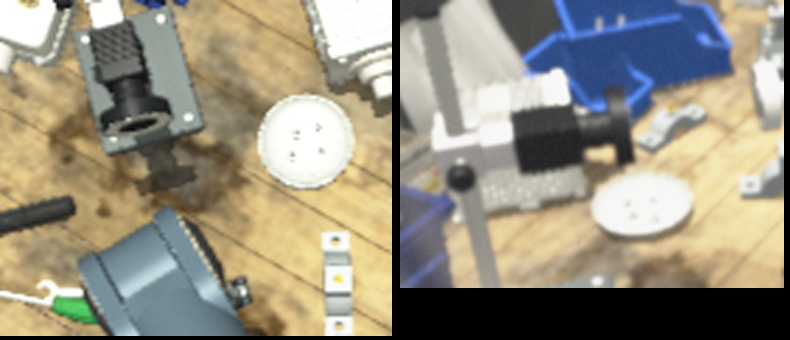

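View pics/w4.png

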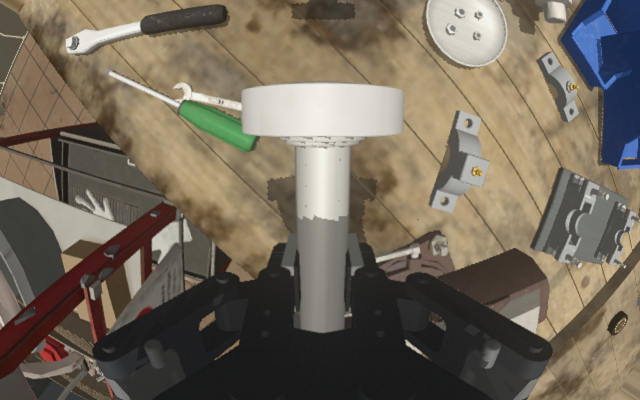

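The shaft is gripped. In the wrist view the big bearing is at (323,110), square across the image and pointing to the camera. Next I measure the bearing from the wrist and side depth.

```bash
python3 - <<'E'
from h import *
th=np.radians(15.5);e=np.array([np.cos(th),np.sin(th),0]);n=np.array([-np.sin(th),np.cos(th),0]);L=np.array([.736,.2025,.229])
B=np.column_stack([e,n,[0,0,1]])
def q(p): return np.percentile(p,[3,50,97],axis=0).round(4).tolist()
for f in("w4","side4","top4"):
    A=np.load(f+".npz");w=(A["w"]-L)@B
    u=A["im"].max(2)>60
    m=u&(w[...,0]>-.16)&(w[...,0]<-.09)&(abs(w[...,1])<.045)&(abs(w[...,2])<.045)
    if m.sum()>20: print(f,"bearing",m.sum(),q(w[m]),[np.where(m)[i].mean().round() for i in(0,1)])
    if f!="w4":
        m=np.isfinite(w[...,0])&(abs(w[...,0])<.012)&(abs(w[...,1])<.06)&(abs(w[...,2])<.06);print(f,"ring",m.sum(),w[m].min(0).round(4),w[m].max(0).round(4),np.median(w[m],0).round(4))
    else:
        m=u&(w[...,0]>-.19)&(w[...,0]<-.145)&(abs(w[...,1])<.02)&(w[...,2]>-.02)&(w[...,2]<.03);P=w[m]
        k=P[:,1];t=P[abs(k-np.median(k))<.004];print("shaft top slope z/x",np.polyfit(t[:,0],t[:,2],1),"y/x",np.polyfit(P[:,0],P[:,1],1))
S=np.load("side4.npz")["im"][130:330,140:340];cv2.imwrite("pics/s4.png",cv2.resize(S,None,fx=3,fy=3,interpolation=2)[:,:,::-1])
E
```

```text
w4 bearing 11437 [[-0.1574, -0.0241, 0.0061], [-0.133, 0.0003, 0.0259], [-0.1229, 0.0245, 0.0313]] [np.float64(124.0), np.float64(322.0)]
shaft top slope z/x [-0.00037615  0.01032541] y/x [-7.32076863e-04  8.28909123e-05]
side4 bearing 405 [[-0.1568, -0.0211, -0.0245], [-0.1273, 0.0123, 0.0079], [-0.1178, 0.0318, 0.0297]] [np.float64(190.0), np.float64(285.0)]
side4 ring 245 [-0.0029 -0.0175 -0.0341] [0.012  0.038  0.0326] [0.0048 0.0279 0.0132]
top4 ring 257 [-0.0025 -0.0347 -0.0372] [0.0119 0.0362 0.0355] [0.0002 0.0002 0.0148]
```

View pics/s4.png

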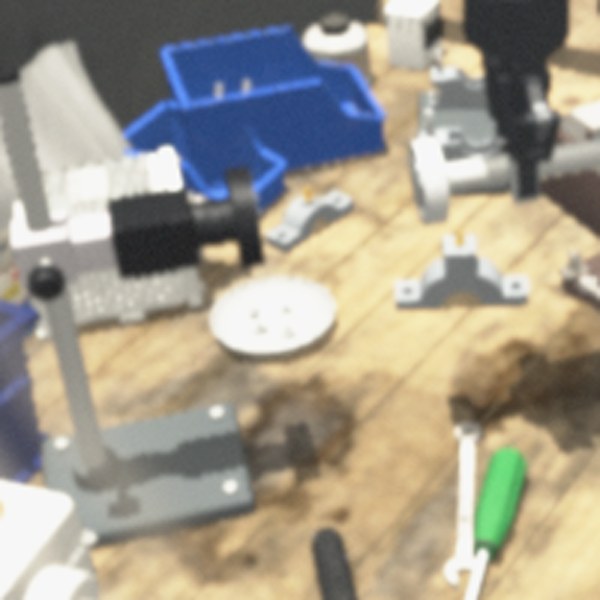

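The side view shows the bearing at crop (430,178) level with the lens ring at (243,215), and the cap upright at (460,275). Bearing centre and ring agree within a few mm. I'll move in the last 20 mm and check the ring's yaw.

```bash
python3 - <<'E'
from h import *
th=np.radians(15.5);e=np.array([np.cos(th),np.sin(th),0]);n=np.array([-np.sin(th),np.cos(th),0]);L=np.array([.736,.2025,.229]);B=np.column_stack([e,n,[0,0,1]])
for f in("top4","side4"):
    w=(np.load(f+".npz")["w"]-L)@B
    m=np.isfinite(w[...,0])&(abs(w[...,0])<.012)&(abs(w[...,1])<.06)&(abs(w[...,2])<.06);P=w[m]
    b=[P[(P[:,1]>=y)&(P[:,1]<y+.01)][:,0].min().round(4) for y in np.arange(-.035,.035,.01) if ((P[:,1]>=y)&(P[:,1]<y+.01)).sum()>3];print(f,"front edge x by y",b)
s=sense();move_l(np.array(s["position"])*0+L-.178*e+[0,0,.003],None,.05);sleep(.5)
im,d,w=wrist("w5");w=(w-L)@B
m=(im.max(2)>60)&(w[...,0]>-.13)&(w[...,0]<-.07)&(abs(w[...,1])<.045)&(abs(w[...,2])<.045)
print(np.percentile(w[m],[1,50,99],axis=0).round(4))
s=sense();print(s["time_s"],s["position"],s["finger_gap"],s["gripper_force"],np.abs(s["qd"]).max())
E
```

```text
top4 front edge x by y [np.float64(-0.0017), np.float64(-0.0025), np.float64(-0.0018), np.float64(-0.0017), np.float64(-0.0023), np.float64(-0.0025), np.float64(-0.0023)]
side4 front edge x by y [np.float64(-0.0015), np.float64(-0.0026), np.float64(-0.0028), np.float64(-0.0026), np.float64(-0.0029), np.float64(-0.0025)]
[[-0.1293 -0.0271  0.0054]
 [-0.1117  0.0003  0.027 ]
 [-0.1023  0.0275  0.0314]]
20.8167 [0.56446298 0.15489527 0.23206184] 0.019260175752061914 107.5928521156311 0.002195696080294629
```

The ring face is square to the assumed axis, and the bearing face is about 0.10 m away and centred.

```bash
python3 -c "
from rig import *
print(finish_job())"
```

```text
the job is handed in; nothing more can be done
None
```

I handed the job in at about 21 s, but the rig returned no verdict. By my last measurements the cap stands upright and released on the bench about 0.28 m from the stand's centre, and the gripper is holding the shaft steady with the big bearing's face square to the lens, centred and about 10 cm away.

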